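Put the packing-bench tools back into their foam cut-outs

ROBOT

A 6-joint arm with a two-finger parallel gripper is mounted at the origin on the work surface; the furniture and walls round the work are solid. World frame = base frame: x ahead of the robot, y to its left, z up, the work surface at z = 0. Lengths are in m, angles in rad, forces in N, time in s.
With the tool pointing down it reaches from about 0.425 to 0.95 m from the base axis. Payload 3.5 kg.
Tool frame: the origin (TCP) lies between the finger pads; the fingertips stand 22 mm ahead of it and the grasp point (between the pads) lies 3 mm ahead of it (ctrl.nose_length is the z of the fingertips in the tool frame, in m); z points along the fingers, y is the line along which they close (so a half turn about z gives the same grasp; the last joint's range is limited). The gripper opens to 85 mm and grips with 20 to 120 N. Pads are 22 mm wide; open, the fingers measure 114 mm over their backs; the gripper's body (76 mm by 85 mm) begins 54 mm behind the grasp point. The pads swing forward as they close: fully open they stand 13 mm farther back than shut.
Start: joints at [1.045, 0.286, 1.577, -0, 1.279, -0.15], TCP at [0.248, 0.628, 0.253] pointing down, gripper open.
Joint ranges: [-2.77, 2.77], [-0.9, 2.22], [0.21, 2.48], [-1.53, 4.67], [0.24, 2.81], [-2.84, 2.84]. Speed limits (rad/s): [2.79, 2.79, 3.14, 3.14, 3.14, 3.14].

INTERFACE

Orientations are given as a unit quaternion [x, y, z, w].
In Python, from plant import ctrl gives the robot as it stands. The module is installed in compiled form; this text tells all that it offers.
- The arm moves only by the tool send_rows, never from a script. Its argument "rows" is text: rows parted by semicolons, each of 7 numbers parted by spaces: the turn, a rotation vector about the tool's x, y, z in fractions of the full range, 1 being pi rad, then the shift along the tool's x, y, z in a scale on which 1.0 is 750 mm, then the opening, from -1 (shut) to 1 (fully open). A call has 1 to 8 rows; each row is the pose to reach, as a shift and turn from the pose commanded when the call began, along the tool's axes at that moment; what a row does not reach only later rows make up. A row lasts 1/8 s, in which the tool goes at most 62.5 mm and 10.7 degrees, less where a joint would pass 70% of its speed; a pose out of reach is approached as far as the arm can. Shift and turn numbers lie between -1 and 1, and a call with a number outside is refused. A call with a gripper value outside its range is refused whole. The fingers move at their own pace and stop on an object; "grip_force" is the grip in N (left out, the last holds). Time passes only in rows, so rows that repeat a pose let the fingers close. It gives the time, the measured TCP pose, the force, the opening and the grip force at its end, in the units of the state.
- ctrl.get_state(): the state, without advancing time (a new reading comes with each control period).
- ctrl.read_camera(name): name is "scene" or "top" or "wrist"; returns a dict with "color" (400x640x3 uint8, red, green, blue), "fx", "fy", "cx", "cy" (pixels), "extrinsics" (4x4, takes a point from world to camera coordinates). Camera axes: x right, y down, z forward; pixel columns grow to the right and rows downward; lengths in m; the calibration is good to about 2 mm. A picture is of the moment at which its call begins. There is no depth.
- ctrl.sign_off(): hands the job in; it is judged then, once.
Trained networks look in a picture, given as the dict that the camera call returned (one of the last four; its "shot" number tells which), for a name from the list of things; names that differ only in an ending like _2 or _b are one class to them, and where a whole thing is asked for, a point or a joint stands for the part that bears it (a point fixed in the world has none). Each returns a list of dicts, best first, with "p" (0 to 1); they miss things now and then, are a little off and sometimes report something else, mostly with a low value. They report only what shows in the picture. A call takes as long as a camera call. They do not tell look-alikes from the thing itself.
- ctrl.look_for(picture, target): "position" ([x, y, z] in m, in the coordinates of the camera as it stood for that picture, good to about 4 mm: the middle of the surface that is visible of it).
The state is a dict: "time": time; "qpos": joint angles; "dq": joint speeds; "joint_efforts": joint torques, N m; "eef_pos": TCP position; "tcp_rot": TCP orientation; "contact_force": force on the tool from outside, world axes, zero at the start; "wrist_torque": the same for the moment, N m; "opening": opening from 0.0 (shut) to 1.0 (fully open); "finger_force": force on a finger pad.
Only numpy, scipy, OpenCV 4.12 (cv2) and the standard library are available. Lean on these libraries where they do the work, as an engineer would, in place of code of your own. Each camera call takes 0.05 s, during which the arm holds its last target. There are 200 camera calls.

TASK

Tidy the packing bench for the next shift: put the stapler, the rubber stamp, the glue stick and the small box of clips back into the foam inserts in the middle of the table, each upright and fully down in the cut-out that has its outline. Leave the white label roll beside them where it is.

Things in the scene. Friction and masses are not known exactly. Their poses are not given: they have to be found in the camera images.
- stapler: Loose desk stapler, red top on a black base, 36 wide x 150 long x 54 mm high. Origin at the centre of its underside; y along its length, z up. The red top is 32 mm wide between 28 and 54 mm above the underside and is stiff (it does not hinge here): grip across it near the middle.
- rubber_stamp: Loose rubber stamp standing upright: black foot 70 (x) x 36 (y) x 12 mm, brown turned wooden handle on it, 74 mm high in all; the handle's knob is 28 mm in diameter between 42 and 74 mm up. Origin at the centre of its underside, z up.
- glue_stick: Loose glue stick standing upright, white body 25 mm in diameter, red cap 27 mm in diameter from 70 mm up to its top at 98 mm. Origin at the centre of its underside, z up.
- clip_box: Loose small dark blue box of clips, 40 (x) x 50 (y) x 18 mm high. Origin at the centre of its underside, z up.
- stapler_insert: Home of the stapler. Fixed grey foam insert, cut-out with yellow floor. Origin at table level under its middle; cut-out centred, floor 4 mm above the table. Insert 180 (x) x 84 (y) x 14 mm high; the cut-out is a long rectangle 164 (x) x 50 mm (y), 10 mm deep, so the stapler lies along x, either way round. Rounded finger scoops, 30 mm wide, widen its middle to 70 mm.
- stamp_insert: Home of the rubber stamp. Fixed grey foam insert, cut-out with yellow floor. Origin at table level under its middle; cut-out centred, floor 4 mm above the table. Insert 108 (x) x 76 (y) x 14 mm high; the cut-out is a rectangle 84 (x) x 50 mm (y), 10 mm deep, for the stamp's foot, either way round.
- glue_insert: Home of the glue stick, a thicker square insert. Fixed grey foam insert, cut-out with yellow floor. Origin at table level under its middle; cut-out centred, floor 4 mm above the table. Insert 76 x 76 x 30 mm high; the cut-out is a round well 41 mm in diameter, 26 mm deep; the glue stick stands upright in it.
- clip_insert: Home of the box of clips. Fixed grey foam insert, cut-out with yellow floor. Origin at table level under its middle; cut-out centred, floor 4 mm above the table. Insert 126 (x) x 84 (y) x 14 mm; cut-out 54 (x) x 64 mm (y), 10 mm deep, with equally deep finger notches, 32 mm wide, at both x sides, out to 53 mm from the middle. The box's 40 mm side lies along x.
- label_roll: Loose roll of white labels standing on its end, 76 mm in diameter, 60 mm high. Not part of the job: leave it where it is.
There are look-alikes about, which are no part of the job. There is more than one size of the glue_stick; the one meant has the size given above.

How it is judged:
By the outcome, as a careful person would: the job done as asked, in the order asked, and still so for the second after the job is handed in, with the robot touching nothing.
It also fails if it takes over 120 s, if anything falls off the work surface, if the arm or the gripper's body presses on something with over 40 N, if the wrist force passes 120 N, or if a joint passes its speed limit or range.

## Working session

There is one attempt and no reset: what is moved stays moved. The work goes in short steps, Python scripts to look and compute and a tool call to move; the robot and the scene stay as the last step left them, time stands still between calls to the robot, and variables do not carry over. Pictures are saved under pics/ and viewed, at most 14 in all, crops included, and the job is handed in when it is done.

Besides the shell and the picture viewer there is one more tool, called after "Call:" as name(argument=value, ...), one argument or row to a line, values as JSON. send_rows: Moves the arm, as the interface text tells. Its arguments: {"type":"object","properties":{"rows":{"type":"string"},"grip_force":{"type":"number"}},"required":["rows"]}

```bash
mkdir -p pics; cat > h.py <<'E'
import numpy as np, cv2
from plant import ctrl
from scipy.spatial.transform import Rotation as R
def world(pic,p):
    E=np.array(pic["extrinsics"]); return (np.linalg.inv(E)@np.r_[p,1])[:3]
def save(pic,n): cv2.imwrite(f"pics/{n}.png",cv2.cvtColor(pic["color"],cv2.COLOR_RGB2BGR))
def ray(pic,u,v,z):
    E=np.linalg.inv(np.array(pic["extrinsics"])); d=E[:3,:3]@[(u-pic["cx"])/pic["fx"],(v-pic["cy"])/pic["fy"],1]; c=E[:3,3]
    return c+d*(z-c[2])/d[2]
def proj(pic,p):
    q=np.array(pic["extrinsics"])@np.r_[p,1]; return [pic["cx"]+pic["fx"]*q[0]/q[2],pic["cy"]+pic["fy"]*q[1]/q[2]]
def delta(pos,yaw):
    """rows from current measured pose to TCP pos, tool down, tool x at yaw deg"""
    s=ctrl.get_state(); r=R.from_quat(s["tcp_rot"]); 
    t=R.from_euler('z',yaw,degrees=True)*R.from_euler('x',180,degrees=True)
    return np.round((r.inv()*t).as_rotvec(degrees=True),1), np.round(r.inv().apply(np.array(pos)-s["eef_pos"])*1000,1)
NAMES=["stapler","rubber_stamp","glue_stick","clip_box","stapler_insert","stamp_insert","glue_insert","clip_insert","label_roll"]
E
python3 - <<'E'
from h import *
for c in ["top","scene"]:
    p=ctrl.read_camera(c); save(p,c+"0"); print(c,p["fx"],p["cx"],p["cy"],np.round(p["extrinsics"],3).tolist())
    for n in NAMES:
        print(n,[(round(d["p"],2),np.round(world(p,d["position"]),3).tolist()) for d in ctrl.look_for(p,n) if d["p"]>.2])
s=ctrl.get_state();print(s["time"],s["eef_pos"],R.from_quat(s["tcp_rot"]).as_matrix().round(3).tolist(),s["opening"],ctrl.nose_length)
E
```

```text
top 382.37760671349974 324.1949967981649 197.73868098447468 [[-0.179, -0.984, -0.001, 0.071], [-0.961, 0.175, -0.214, 0.406], [0.211, -0.038, -0.977, 0.987], [0.0, 0.0, 0.0, 1.0]]
stapler [(0.97, [0.322, -0.279, 0.055])]
rubber_stamp [(0.81, [0.335, 0.286, 0.013])]
glue_stick [(0.79, [0.449, -0.423, 0.074]), (0.64, [0.323, -0.423, 0.112]), (0.38, [0.473, 0.269, 0.051])]
clip_box [(0.88, [0.45, 0.415, 0.019])]
stapler_insert [(0.58, [0.422, 0.164, 0.005])]
stamp_insert [(0.82, [0.436, 0.06, 0.008]), (0.37, [0.325, -0.278, 0.054])]
glue_insert [(0.56, [0.428, -0.143, 0.032])]
clip_insert [(0.61, [0.438, -0.045, 0.01])]
label_roll [(0.56, [0.473, 0.269, 0.052]), (0.46, [0.447, 0.412, 0.018])]
scene 471.86935569015463 318.7294543761352 202.02021715910365 [[0.352, -0.936, 0.01, -0.134], [-0.728, -0.281, -0.625, 0.319], [0.588, 0.213, -0.781, 1.315], [0.0, 0.0, 0.0, 1.0]]
stapler [(0.67, [0.313, -0.29, 0.045])]
rubber_stamp [(0.76, [0.325, 0.288, 0.01])]
glue_stick [(0.76, [0.31, -0.426, 0.103]), (0.5, [0.476, 0.277, 0.045])]
clip_box [(0.5, [0.438, 0.41, 0.015])]
stapler_insert [(0.77, [0.422, 0.164, 0.001]), (0.29, [0.435, 0.413, 0.014])]
stamp_insert [(0.92, [0.429, 0.065, 0.004]), (0.35, [0.477, 0.274, 0.048])]
glue_insert [(0.63, [0.421, -0.14, 0.026])]
clip_insert [(0.84, [0.431, -0.041, 0.009])]
label_roll [(0.68, [0.477, 0.274, 0.047])]
1.0 [0.24770666 0.62788852 0.25333594] [[-0.93, 0.367, 0.0], [0.367, 0.93, 0.0], [0.0, 0.0, -1.0]] 0.999596777397974 0.022
```

View pics/top0.png

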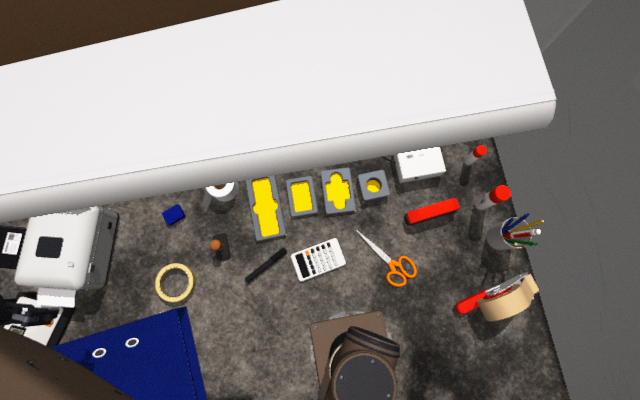

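View pics/scene0.png

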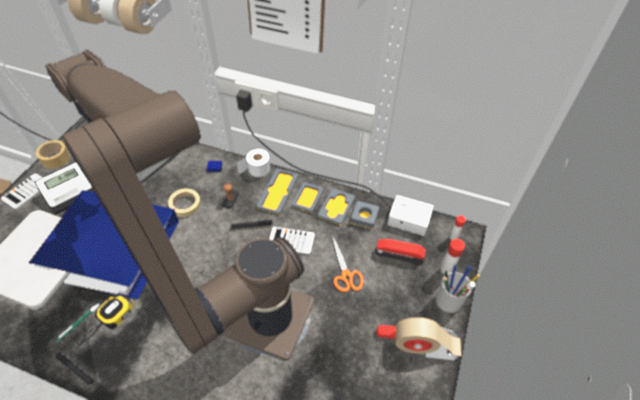

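Top and scene pictures: the inserts form a row at about (265,205), (302,197), (338,190) and (374,185) in top. The stapler is at (432,211), the stamp at (217,247), the clip box at (173,215) and the label roll at (220,188). Two glue sticks stand at (472,165) and (490,200), so their sizes have to be compared. A white shelf hangs overhead. I'll do a wrist-camera pass next.

```bash
python3 - <<'E'
from h import *
print(delta([.42,.35,.28],130))
p=ctrl.read_camera("wrist"); E=np.linalg.inv(p["extrinsics"]); s=ctrl.get_state()
print(p["fx"],E[:3,3]-s["eef_pos"],E[:3,2]); r=R.from_quat(s["tcp_rot"]); print(r.inv().apply(E[:3,3]-s["eef_pos"]),r.inv().apply(E[:3,2]))
# glue stick height: top-image vs scene triangulation
a=ctrl.read_camera("top"); b=ctrl.read_camera("scene")
def tri(u,v):
    P=[np.array([[q["fx"],0,q["cx"]],[0,q["fy"],q["cy"]],[0,0,1]])@np.array(q["extrinsics"])[:3] for q in (a,b)]
    X=cv2.triangulatePoints(P[0],P[1],np.array(u,float),np.array(v,float)); return (X[:3]/X[3]).ravel().round(3)
print(tri((480,152),(461,220)),tri((501,194),(456,245)))
E
```

```text
(array([ 0. , -0. , 28.5]), array([-262.3, -195.3,  -26.7]))
347.01671573001124 [-0.06657995  0.02614194  0.12027755] [ 0.2613717  -0.10235537 -0.95979592]
[ 7.15287817e-02 -1.20050276e-04 -1.20277180e-01] [-2.80702810e-01  7.33418814e-04  9.59794454e-01]
[ 0.451 -0.429  0.09 ] [ 0.324 -0.427  0.135]
```

Units first: shifts go in shares of 750 mm and turns go in shares of pi rad. So -262 mm / 750 = -0.3493, -195 mm / 750 = -0.26, 28.5 degrees / 180 = 0.1583.

Call:
send_rows(
  rows="0 0 0.05 -0.0667 -0.0533 -0.0133 1;0 0 0.1056 -0.1333 -0.1013 -0.0267 1;0 0 0.1583 -0.2 -0.1507 -0.036 1;0 0 0.1583 -0.2667 -0.2 -0.036 1;0 0 0.1583 -0.3493 -0.26 -0.036 1;0 0 0.1583 -0.3493 -0.26 -0.036 1;0 0 0.1583 -0.3493 -0.26 -0.036 1",
)

```text
time: 2.02
eef_pos: [0.4202, 0.35, 0.2805]
tcp_rot: [0.424, 0.906, 0.0, -0.0]
contact_force: [-0.9, 0.3, -0.3]
opening: 1.003
finger_force: 0.0
```

```bash
python3 - <<'E'
from h import *
p=ctrl.read_camera("wrist"); save(p,"w1")
for n in NAMES:
    print(n,[(round(d["p"],2),np.round(world(p,d["position"]),3).tolist()) for d in ctrl.look_for(p,n) if d["p"]>.2])
print(delta([.45,.0,.30],90)); print(ctrl.get_state()["eef_pos"],ctrl.get_state()["qpos"])
E
```

```text
stapler []
rubber_stamp [(0.77, [0.338, 0.308, 0.006]), (0.54, [0.445, 0.421, 0.014])]
glue_stick []
clip_box [(0.68, [0.444, 0.422, 0.017])]
stapler_insert [(0.76, [0.431, 0.172, 0.004])]
stamp_insert [(0.91, [0.469, 0.077, 0.008])]
glue_insert []
clip_insert [(0.38, [0.337, 0.307, 0.006])]
label_roll [(0.92, [0.494, 0.274, 0.061])]
(array([-0., -0., 40.]), array([-288.3, -202.3,  -19.8]))
[0.41949479 0.35083682 0.28023387] [ 5.10923561e-01 -1.74888575e-02  1.86404034e+00  3.08365294e-05
  1.29521326e+00 -1.87680429e-01]
```

View pics/w1.png

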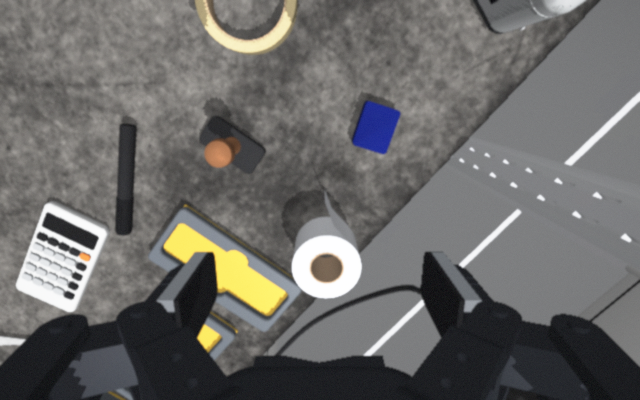

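Wrist picture: the clip box is at (376,127), the stamp foot at (233,145) with its knob at (218,153), the stapler insert floor at (225,270) and the label roll at (327,262). Next I'll look at the inserts, then at the right side.

```bash
python3 - <<'E'
from h import *
p=ctrl.read_camera("wrist"); 
for u,v in [(480,130),(400,210),(590,20)]: print("edge",ray(p,u,v,0).round(3))
hsv=cv2.cvtColor(p["color"],cv2.COLOR_RGB2HSV)
def fit(mask,z,box):
    m=np.zeros_like(mask); x0,y0,x1,y1=box; m[y0:y1,x0:x1]=mask[y0:y1,x0:x1]
    c=max(cv2.findContours(m,cv2.RETR_EXTERNAL,cv2.CHAIN_APPROX_NONE)[0],key=cv2.contourArea)[:,0]
    w=np.array([ray(p,u,v,z)[:2] for u,v in c])*1000
    r=cv2.minAreaRect(w.astype(np.float32)); b=cv2.boxPoints(r); return np.round(r[0],1),np.round(r[1],1),round(r[2],1)
print("clip",fit(cv2.inRange(hsv,(110,100,60),(130,255,255)),.018,(340,80,420,170)))
print("floor",fit(cv2.inRange(hsv,(20,120,80),(35,255,255)),.004,(150,200,320,330)))
g=p["color"].max(2); print("foot",fit(((g<42)*255).astype(np.uint8),.012,(195,110,270,180)))
print(hsv[127,376],g[140,255],g[100,255])
im=cv2.resize(cv2.cvtColor(p["color"],cv2.COLOR_RGB2BGR)[90:310,130:420],None,fx=2.7,fy=2.7,interpolation=cv2.INTER_CUBIC);cv2.imwrite("pics/w1c.png",im)
E
```

```text
edge [0.541 0.493 0.   ]
edge [0.538 0.364 0.   ]
edge [0.544 0.645 0.   ]
clip (array([444.9, 416.6]), array([40.9, 49.7]), 23.0)
floor (array([424. , 162.9]), array([ 63.5, 166.1]), 85.8)
foot (array([325.4, 314.6]), array([40.2,  5.8]), 4.9)
[117 193 145] 72 95
```

View pics/w1c.png

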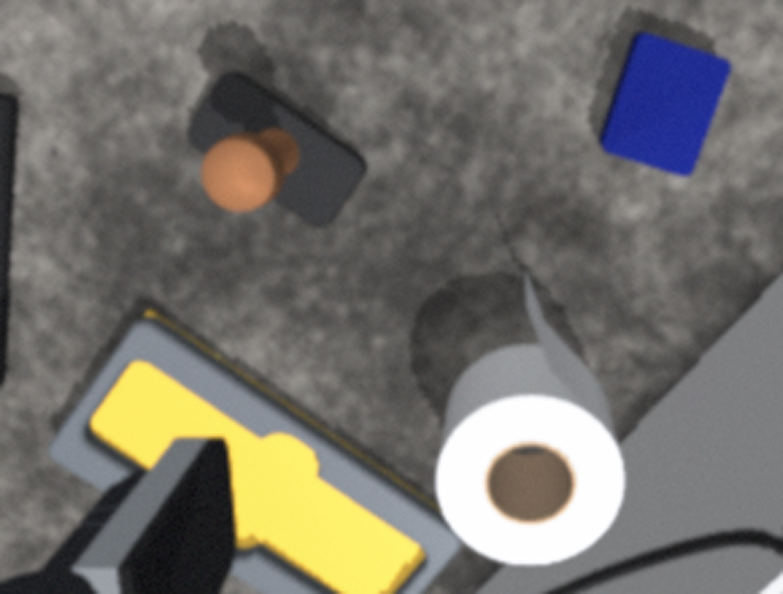

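Scaled: -335 mm / 750 = -0.4467, -310 mm / 750 = -0.4133, 40 degrees / 180 = 0.2222.

Call:
send_rows(
  rows="0 0 0.0556 -0.08 -0.02 -0.0133 1;0 0 0.1111 -0.1573 -0.0467 -0.0267 1;0 0 0.1667 -0.2333 -0.0933 -0.0267 1;0 0 0.2222 -0.3067 -0.1467 -0.0267 1;0 0 0.2222 -0.384 -0.2133 -0.0267 1;0 0 0.2222 -0.4133 -0.2533 -0.0267 1;0 0 0.2222 -0.4467 -0.3227 -0.0267 1;0 0 0.2222 -0.4467 -0.3227 -0.0267 1",
)

```text
time: 3.58
eef_pos: [0.4486, -0.0648, 0.3004]
tcp_rot: [0.71, 0.705, -0.0, 0.0]
contact_force: [0.6, 0.6, 0.5]
opening: 0.997
finger_force: 0.0
```

```bash
python3 - <<'E'
from h import *
p=ctrl.read_camera("wrist"); save(p,"w2")
for n in NAMES:
    print(n,[(round(d["p"],2),np.round(world(p,d["position"]),3).tolist()) for d in ctrl.look_for(p,n) if d["p"]>.2])
print(ctrl.get_state()["eef_pos"],delta([.42,-.34,.30],70))
E
```

```text
stapler [(0.61, [0.329, -0.279, 0.047])]
rubber_stamp []
glue_stick []
clip_box [(0.7, [0.424, -0.145, 0.026])]
stapler_insert []
stamp_insert [(0.59, [0.435, 0.065, 0.006])]
glue_insert [(0.95, [0.423, -0.142, 0.03])]
clip_insert [(0.69, [0.433, -0.042, 0.011])]
label_roll []
[ 0.44978413 -0.0610567   0.30027412] (array([-0. , -0. , 20.1]), array([-278.9,  -30.1,    0.3]))
```

View pics/w2.png

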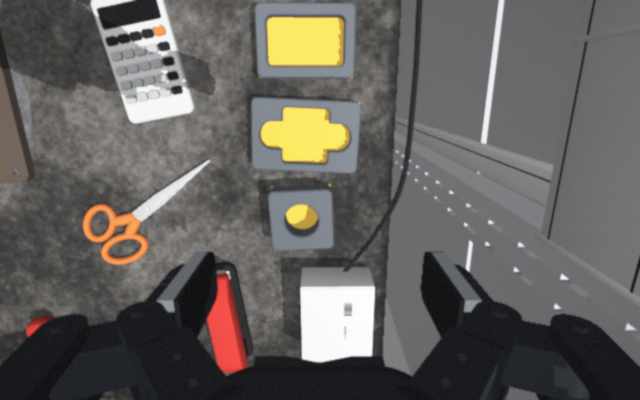

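The inserts are at (305,40), (305,135) and (301,219). The stapler is partly hidden at (228,320), a white box lies at (337,310), and the wall begins at x≈0.54.

```bash
cat >> h.py <<'E'
def fit(p,mask,z,box):
    m=np.zeros_like(mask); x0,y0,x1,y1=box; m[y0:y1,x0:x1]=mask[y0:y1,x0:x1]
    c=max(cv2.findContours(m,cv2.RETR_EXTERNAL,cv2.CHAIN_APPROX_NONE)[0],key=cv2.contourArea)[:,0]
    w=np.array([ray(p,u,v,z)[:2] for u,v in c])*1000
    r=cv2.minAreaRect(w.astype(np.float32)); return np.round(r[0],1),np.round(r[1],1),round(r[2],1)
def yellow(p): return cv2.inRange(cv2.cvtColor(p["color"],cv2.COLOR_RGB2HSV),(20,120,80),(35,255,255))
E
python3 - <<'E'
from h import *
p=ctrl.read_camera("wrist")
y=yellow(p)
for n,b in [("stamp",(250,0,360,80)),("clip",(250,95,365,180)),("glue",(270,190,335,250))]: print(n,fit(p,y,.004,b))
# outlines on top plane: insert grey is bluish
c=p["color"].astype(int); m=(((c[...,2]-c[...,0]>8)&(c.max(2)<130))|(y>0)).astype(np.uint8)*255
m=cv2.morphologyEx(m,cv2.MORPH_CLOSE,np.ones((5,5)));m=cv2.morphologyEx(m,cv2.MORPH_OPEN,np.ones((7,7)))
for n,b,z in [("stamp",(240,0,370,86),.014),("clip",(240,88,370,182),.014),("glue",(255,182,345,258),.03)]: print(n,fit(p,m,z,b))
print("whitebox top?",[ray(p,u,v,.06).round(3) for u,v in [(301,285),(374,285)]])
E
```

```text
stamp (array([434.2,  60.6]), array([84.4, 49.4]), 0.1)
clip (array([432.1, -42.6]), array([ 64. , 105.5]), 87.2)
glue (array([ 425.7, -145.6]), array([38.4, 31.3]), 0.1)
stamp (array([434.6,  60.8]), array([86.6, 51.1]), 0.1)
clip (array([432.1, -42.9]), array([ 65.7, 104.5]), 87.5)
glue (array([ 425.9, -139.8]), array([41. , 37.2]), 0.1)
whitebox top? [array([ 0.429, -0.206,  0.06 ]), array([ 0.515, -0.206,  0.06 ])]
```

Scaled: -299 mm / 750 = -0.3987, -240 mm / 750 = -0.32.

Call:
send_rows(
  rows="0 0 0 -0.08 0 0 1;0 0 0 -0.16 -0.0133 0 1;0 0 0 -0.24 -0.0133 0 1;0 0 0 -0.32 -0.0133 0 1;0 0 0 -0.3987 -0.0133 0 1;0 0 0 -0.3987 -0.0133 0 1;0 0 0 -0.3987 -0.0133 0 1",
)

```text
time: 5.0
eef_pos: [0.4394, -0.3606, 0.2999]
tcp_rot: [0.707, 0.707, 0.0, -0.001]
contact_force: [0.3, 0.3, -0.7]
opening: 0.998
finger_force: 0.0
```

```bash
python3 - <<'E'
from h import *
p=ctrl.read_camera("wrist"); save(p,"w3")
for n in ["stapler","glue_stick"]:
    print(n,[(round(d["p"],2),np.round(world(p,d["position"]),3).tolist()) for d in ctrl.look_for(p,n) if d["p"]>.2])
c=p["color"].astype(int); red=((c[...,0]>110)&(c[...,1]<60)&(c[...,2]<60)).astype(np.uint8)*255
n,l,st,ce=cv2.connectedComponentsWithStats(red)
for i in range(1,n):
    if st[i,4]>60: print(st[i],ce[i].round(1))
print(ctrl.get_state()["eef_pos"],ctrl.get_state()["qpos"].round(2) )
E
```

```text
stapler [(0.71, [0.33, -0.282, 0.052])]
glue_stick [(0.97, [0.454, -0.423, 0.095]), (0.81, [0.334, -0.413, 0.11])]
[ 186   13   53  141 1740] [212.2  83.3]
[  0  97  37  72 798] [ 16.  136.8]
[321 218  24  13 138] [331.4 222.4]
[181 228  43  31 540] [206.9 239.1]
[ 96 266  21  24  73] [106.  277.9]
[ 0.43976079 -0.35954346  0.30051391] [-0.86  0.02  1.79  0.    1.33 -0.87]
```

View pics/w3.png

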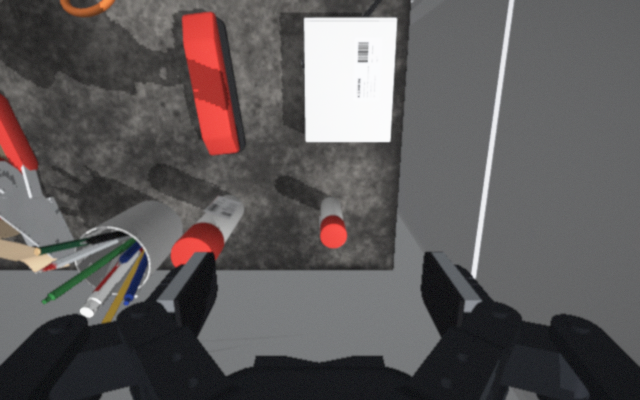

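w3: the stapler spans about (185–240, 13–154). The target glue stick (the smaller one) has its cap at (333,232), near the table edges, and the larger look-alike is at (200,240). The white box is at (350,80). Next I'll compute the stapler pose and the stamp foot.

```bash
python3 - <<'E'
from h import *
p=ctrl.read_camera("wrist")
c=p["color"].astype(int)
for t in (110,170,215):
    red=((c[...,0]>t)&(c[...,1]<70)&(c[...,2]<70)).astype(np.uint8)*255
    print(t,fit(p,red,.054,(175,5,250,160)))
print(c[130,[200,205,210,215,220,225,230,235,240]].tolist())
k=((c.max(2)<45)|((c[...,0]>90)&(c[...,1]<70))).astype(np.uint8)*255
print("black+red",fit(p,k,.0,(180,5,250,160)))
# cap of glue stick at z .098
red=((c[...,0]>80)&(c[...,1]<70)&(c[...,2]<70)).astype(np.uint8)*255
print("cap",fit(p,red,.098,(315,205,350,252)))
s=ctrl.get_state(); Ec=np.linalg.inv(p["extrinsics"]); T=np.eye(4);T[:3,:3]=R.from_quat(s["tcp_rot"]).as_matrix();T[:3,3]=s["eef_pos"]
C=np.linalg.inv(T)@Ec; np.save("C.npy",C)
def cam(pos,yaw):
    T=np.eye(4);T[:3,:3]=(R.from_euler('z',yaw,degrees=True)*R.from_euler('x',180,degrees=True)).as_matrix();T[:3,3]=pos
    q=dict(p);q["extrinsics"]=np.linalg.inv(T@C);return q
q=cam([.4195,.3508,.2802],130)
f=np.array([ray(q,u,v,.012)[:2]*1000 for u,v in [(217.8,116.7),(265,151),(248.5,173.3),(201,138)]]); print("foot",cv2.minAreaRect(f.astype(np.float32)),f.round(0).tolist()); print("knob",ray(q,218.5,154.5,.07))
q=cam([.4498,-.0611,.3003],90)
print("glue ins",[ray(q,u,v,.03).round(3) for u,v in [(270,193),(332,191),(333,247),(273,249)]])
print("glueins net", [(round(d["p"],2),np.round(world(p,d["position"]),3).tolist()) for d in ctrl.look_for(p,"glue_insert")][:1])
E
```

```text
110 (array([ 328.6, -283.7]), array([ 36.9, 136.7]), 6.6)
170 (array([ 323., -242.]), array([32.1, 51.7]), 4.4)
215 (array([ 320.1, -226.1]), array([35.1, 16.2]), 26.0)
[[150, 58, 53], [237, 77, 71], [238, 77, 70], [239, 78, 69], [242, 81, 73], [243, 79, 71], [204, 65, 57], [113, 36, 36], [50, 50, 52]]
black+red (array([ 312.6, -282.9]), array([ 43.6, 158.2]), 6.3)
cap (array([ 448.8, -419.2]), array([32.3, 22.2]), 44.5)
foot ((335.95257568359375, 300.6492004394531), (64.66180419921875, 32.57830810546875), 2.108802318572998) [[305.0, 315.0], [368.0, 318.0], [369.0, 286.0], [304.0, 284.0]]
knob [0.33642528 0.29974611 0.07      ]
glue ins [array([ 0.392, -0.103,  0.03 ]), array([ 0.465, -0.1  ,  0.03 ]), array([ 0.467, -0.172,  0.03 ]), array([ 0.393, -0.174,  0.03 ])]
glueins net []
```

Scaled: 180 mm / 750 = 0.24, 130 mm / 750 = 0.1733, -6.6 degrees / 180 = -0.0367.

Call:
send_rows(
  rows="0 0 -0.0367 0.0507 -0.06 0.0133 1;0 0 -0.0367 0.1007 -0.12 0.04 1;0 0 -0.0367 0.1007 -0.1493 0.1067 1;0 0 -0.0367 0.1007 -0.1493 0.1733 1;0 0 -0.0367 0.1007 -0.1493 0.24 1;0 0 -0.0367 0.1007 -0.1493 0.24 1;0 0 -0.0367 0.1007 -0.1493 0.24 1",
)

```text
time: 6.12
eef_pos: [0.3284, -0.286, 0.1223]
tcp_rot: [0.665, 0.747, -0.0, 0.001]
contact_force: [-0.2, -0.1, 0.9]
opening: 0.998
finger_force: 0.0
```

```bash
python3 - <<'E'
from h import *
print(delta([.3275,-.284,.05],96.6),ctrl.get_state()["qpos"].round(2))
p=ctrl.read_camera("scene"); print([(round(d["p"],2),np.round(world(p,d["position"]),3).tolist()) for d in ctrl.look_for(p,"stapler")])
cv2.imwrite("pics/s1.png",cv2.resize(cv2.cvtColor(p["color"],cv2.COLOR_RGB2BGR)[150:350,300:520],None,fx=2.7,fy=2.7))
E
```

```text
(array([0.1, 0.1, 0. ]), array([ 2.3, -0.8, 72.3])) [-0.95 -0.1   2.25  0.    0.99 -1.07]
[(0.76, [0.313, -0.285, 0.041]), (0.37, [0.43, -0.042, 0.007])]
```

View pics/s1.png

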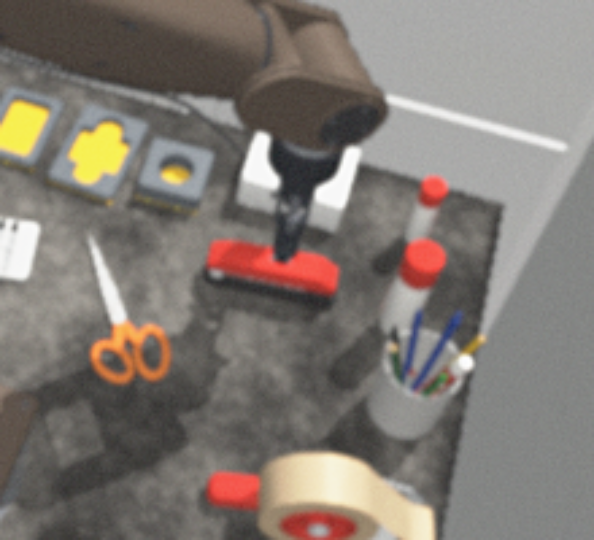

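The gripper hangs above the middle of the stapler (crop 275,265). Now descend and grip.

Scaled: 72 mm / 750 = 0.096, 55 mm / 750 = 0.0733.

Call:
send_rows(
  rows="0 0 0 0.0027 -0.0013 0.04 1;0 0 0 0.0027 -0.0013 0.0733 1;0 0 0 0.0027 -0.0013 0.096 1;0 0 0 0.0027 -0.0013 0.096 1;0 0 0 0.0027 -0.0013 0.096 -1;0 0 0 0.0027 -0.0013 0.096 -1;0 0 0 0.0027 -0.0013 0.096 -1;0 0 0 0.0027 -0.0013 0.096 -1",
  grip_force=50,
)

```text
time: 7.22
eef_pos: [0.3266, -0.2841, 0.0493]
tcp_rot: [0.665, 0.746, -0.0, 0.001]
contact_force: [-0.9, 1.0, 3.9]
opening: 0.363
finger_force: 50.9
```

Scaled: -130 mm / 750 = -0.1733, -90 mm / 750 = -0.12.

Call:
send_rows(
  rows="0 0 0 0 0 0 -1;0 0 0 0 0 -0.0267 -1;0 0 0 0 0 -0.0667 -1;0 0 0 0 0 -0.12 -1;0 0 0 0 0 -0.1733 -1;0 0 0 0 0 -0.1733 -1",
)

```text
time: 7.98
eef_pos: [0.3273, -0.2849, 0.181]
tcp_rot: [0.665, 0.746, -0.001, 0.003]
contact_force: [-0.3, -0.2, -2.9]
opening: 0.366
finger_force: 50.4
```

```bash
python3 - <<'E'
from h import *
p=ctrl.read_camera("wrist"); save(p,"w4")
print(delta([.45,-.12,.18],120),ctrl.get_state()["qpos"].round(2))
E
```

```text
(array([  0. ,   0.1, -23.4]), array([148.3, 141.5,  -1.5])) [-0.95 -0.19  2.22  0.    1.12 -1.07]
```

View pics/w4.png

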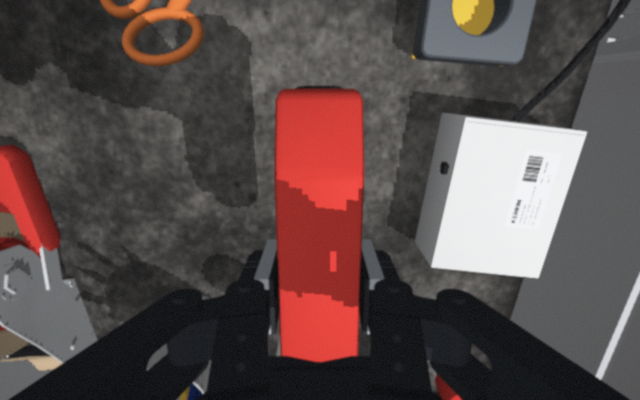

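The stapler is held straight, at (320,220) in the picture. Before carrying it I'll measure the stapler insert from the top camera, since it isn't blocked now.

```bash
python3 - <<'E'
from h import *
from scipy.optimize import least_squares
p=ctrl.read_camera("top"); 
n,l,st,ce=cv2.connectedComponentsWithStats(yellow(p))
for i in range(1,n):
    if st[i,4]>80: b=st[i]; print(b,fit(p,yellow(p),.004,(b[0]-2,b[1]-2,b[0]+b[2]+2,b[1]+b[3]+2)))
cv2.imwrite("pics/t2.png",cv2.resize(cv2.cvtColor(p["color"],cv2.COLOR_RGB2BGR)[150:260,200:400],None,fx=4,fy=4,interpolation=cv2.INTER_CUBIC))
np.save("topE.npy",p["extrinsics"])
E
```

```text
[326 173  24  36 609] (array([435.2, -44.6]), array([ 64.7, 101.3]), 79.6)
[ 252  178   27   59 1109] (array([425.9, 162.8]), array([ 67.8, 165.1]), 84.3)
[291 181  22  31 530] (array([437.3,  58.9]), array([51. , 83.3]), 89.4)
[366 180  15  12 140] (array([ 431.1, -145.7]), array([39.4, 32. ]), 79.7)
[510 220  32  12  89] (array([ 241.6, -536. ]), array([ 7.9, 92.8]), 8.6)
```

View pics/t2.png

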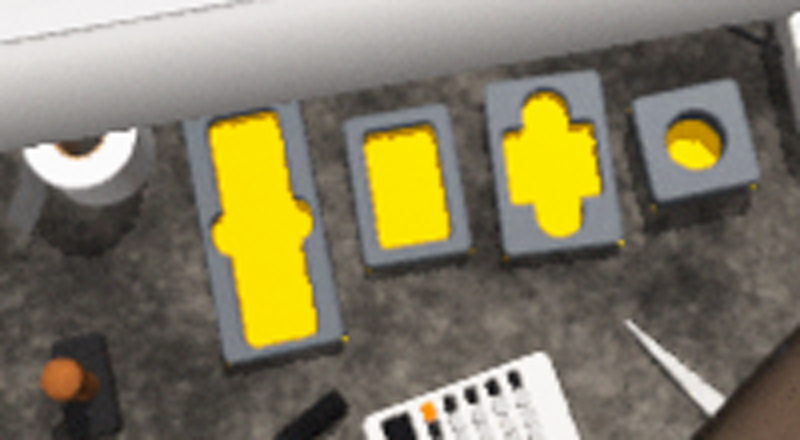

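Scaled: 260 mm / 750 = 0.3467, 165 mm / 750 = 0.22, -38 degrees / 180 = -0.2111.

Call:
send_rows(
  rows="0 0 -0.0222 0.06 0.0467 0 -1;0 0 -0.0556 0.12 0.0933 0 -1;0 0 -0.0889 0.16 0.14 0 -1;0 0 -0.13 0.1973 0.188 0 -1;0 0 -0.1667 0.2733 0.2133 0 -1;0 0 -0.2111 0.3467 0.22 0 -1;0 0 -0.2111 0.3467 0.22 0 -1",
)

```text
time: 8.95
eef_pos: [0.458, -0.0025, 0.1747]
tcp_rot: [0.383, 0.924, -0.0, -0.004]
contact_force: [-0.7, -1.1, -3.3]
opening: 0.366
finger_force: 50.7
```

```bash
python3 - <<'E'
from h import *
p=ctrl.read_camera("wrist"); s=ctrl.get_state(); r=R.from_quat(s["tcp_rot"])
c=p["color"].astype(int); red=((c[...,0]>90)&(c[...,1]<90)&(c[...,2]<90)); red[:, :250]=0; red[:,400:]=0; red[260:]=0
v,u=np.nonzero(red); print(v.min(), u[v<v.min()+8].mean())
for uu,vv in [(u[v<v.min()+8].mean(),v.min())]: print("front in tool mm",r.inv().apply(ray(p,uu,vv,s["eef_pos"][2]-.0493+.054)-s["eef_pos"])*1000)
print(delta([.425,.163,.18],175),delta([.425,.163,.0545],175))
E
```

```text
2 348.22222222222223
front in tool mm [99.06593683  9.2798614  -4.26519085]
(array([ -0.1,  -0.3, -40.2]), array([142.4,  94. ,  -4.4])) (array([ -0.1,  -0.3, -40.2]), array([141.8,  94.4, 121.1]))
```

Scaled: 142 mm / 750 = 0.1893, 110 mm / 750 = 0.1467, -40.2 degrees / 180 = -0.2233.

Call:
send_rows(
  rows="0 0 -0.0556 0.06 0.0267 -0.0053 -1;0 0 -0.1111 0.1067 0.06 -0.0053 -1;0 0 -0.1667 0.1467 0.0933 -0.0053 -1;0 0 -0.2233 0.1893 0.1253 -0.0053 -1;0 0 -0.2233 0.1893 0.1253 -0.0053 -1;0 0 -0.2233 0.1893 0.1253 -0.0053 -1",
)

```text
time: 9.75
eef_pos: [0.4275, 0.1597, 0.1811]
tcp_rot: [0.047, 0.999, -0.001, -0.001]
contact_force: [0.1, -0.2, -2.7]
opening: 0.362
finger_force: 51.0
```

```bash
python3 - <<'E'
from h import *
p=ctrl.read_camera("wrist"); save(p,"w5"); s=ctrl.get_state(); r=R.from_quat(s["tcp_rot"])
print("front in tool mm",r.inv().apply(ray(p,320,90,s["eef_pos"][2]-.0493+.054)-s["eef_pos"])*1000)
print(delta([.425,.163,.0545],175))
E
```

```text
front in tool mm [72.51872124  0.47893212 -4.5940967 ]
(array([-0.1, -0.1, -0.4]), array([  2.8,   3.3, 126.9]))
```

View pics/w5.png

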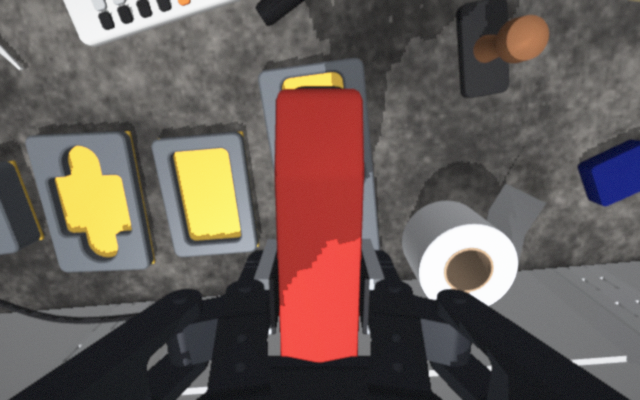

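The stapler is above its insert, whose outline shows at (262,72)–(365,60). The red top runs from (320,90) down. I'll check the insert angle from these edges.

```bash
python3 - <<'E'
from h import *
p=ctrl.read_camera("wrist")
b=[ray(p,u,v,.014)[:2]*1000 for u,v in [(262,73),(364,60),(378,238),(264,110)]]
for a in b: print(a.round(1))
d=b[1]-b[0];print("y-edge",np.degrees(np.arctan2(d[1],d[0]))); d=b[2]-b[1];print("x-edge",np.degrees(np.arctan2(d[1],d[0])))
b=[ray(p,u,v,.014)[:2]*1000 for u,v in [(154,143),(243,132),(256,243)]]
d=b[1]-b[0];print("stamp y-edge",np.degrees(np.arctan2(d[1],d[0]))); d=b[2]-b[1];print("x-edge",np.degrees(np.arctan2(d[1],d[0])))
E
```

```text
[337.5 123.3]
[335.4 203.4]
[485.9 207.4]
[365.6 120.9]
y-edge 91.48027686596947
x-edge 1.5136119133304702
stamp y-edge 91.57390781032888
x-edge -2.073814295332145
```

```bash
python3 - <<'E'
from h import *
p=ctrl.read_camera("top")
def A(a,b,z=.014):
    P=[ray(p,200+u/4,150+v/4,z)[:2]*1000 for u,v in (a,b)]; d=P[1]-P[0]; return round(np.degrees(np.arctan2(d[1],d[0])),1)
print("stapler L,R,bottom",A((230,362),(188,120)),A((342,340),(297,105)),A((342,340),(230,362)))
print("stapler floor edges",A((247,345),(232,255)),A((318,330),(305,245)),A((318,330),(247,345)))
print("stamp L,R,bottom",A((368,267),(346,120)),A((468,250),(444,107)),A((468,250),(368,267)))
print("clip L,R,bottom",A((503,255),(487,85)),A((622,240),(598,72)),A((622,240),(503,255)))
q=[ray(p,200+u/4,150+v/4,.014)[:2]*1000 for u,v in [(230,362),(342,340),(318,330),(247,345)]];print(np.round(q,1))
E
```

```text
stapler L,R,bottom 1.6 1.7 90.9
stapler floor edges 1.1 -0.2 91.7
stamp L,R,bottom -0.9 -0.7 89.5
clip L,R,bottom -5.0 -3.3 87.0
[[334.3 195.4]
 [335.5 118.4]
 [345.2 133.4]
 [343.7 182.4]]
```

```bash
python3 - <<'E'
from h import *
print(delta([.426,.1635,.0545],181.3))
E
```

```text
(array([-0. , -0. , -6.7]), array([  2.2,   3.8, 127.4]))
```

Scaled: 127 mm / 750 = 0.1693, 120 mm / 750 = 0.16, -6.7 degrees / 180 = -0.0372.

Call:
send_rows(
  rows="0 0 -0.0372 0.0027 0.0053 0.04 -1;0 0 -0.0372 0.0027 0.0053 0.0933 -1;0 0 -0.0372 0.0027 0.0053 0.1267 -1;0 0 -0.0372 0.0027 0.0053 0.1467 -1;0 0 -0.0372 0.0027 0.0053 0.16 -1;0 0 -0.0372 0.0027 0.0053 0.1693 -1;0 0 -0.0372 0.0027 0.0053 0.1693 -1;0 0 -0.0372 0.0027 0.0053 0.1693 -1",
)

```text
time: 10.9
eef_pos: [0.4267, 0.1652, 0.056]
tcp_rot: [-0.013, 1.0, 0.0, 0.001]
contact_force: [-0.4, 0.8, -2.9]
opening: 0.361
finger_force: 51.0
```

```bash
python3 - <<'E'
from h import *
p=ctrl.read_camera("top"); cv2.imwrite("pics/t3.png",cv2.resize(cv2.cvtColor(p["color"],cv2.COLOR_RGB2BGR)[150:260,160:340],None,fx=4,fy=4,interpolation=cv2.INTER_CUBIC))
print(ctrl.get_state()["contact_force"],ctrl.get_state()["eef_pos"])
E
```

```text
[ 0.63432482 -0.1854148  -2.77796795] [0.42672121 0.16521625 0.05606025]
```

View pics/t3.png

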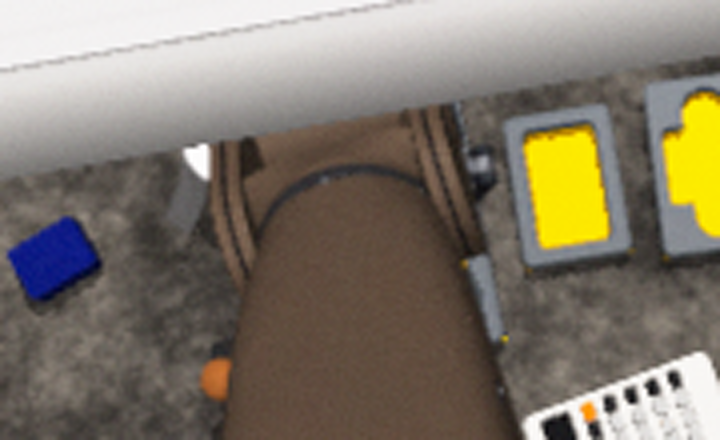

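No contact force with the underside already about 7 mm below the rim, so the stapler is in the cut-out. Lower a little, release and retreat.

Scaled: -160 mm / 750 = -0.2133, -100 mm / 750 = -0.1333.

Call:
send_rows(
  rows="0 0 0 0 0 0.002 -1;0 0 0 0 0 0.0033 -1;0 0 0 0 0 0.0033 0.3;0 0 0 0 0 0.0033 0.5;0 0 0 0 0 -0.0533 0.6;0 0 0 0 0 -0.1333 0.9;0 0 0 0 0 -0.2133 1;0 0 0 0 0 -0.2133 1",
)

```text
time: 11.95
eef_pos: [0.4296, 0.1657, 0.2219]
tcp_rot: [-0.013, 1.0, 0.001, 0.007]
contact_force: [1.1, 0.1, -0.4]
opening: 0.995
finger_force: 0.0
```

```bash
python3 - <<'E'
from h import *
print(delta([.42,.255,.25],150))
s=ctrl.get_state();print(s["eef_pos"],s["qpos"].round(2),s["contact_force"])
p=ctrl.read_camera("wrist"); save(p,"w6")
E
```

```text
(array([ 0.3,  0.7, 31.5]), array([  6.9,  89.6, -28. ]))
[0.42963051 0.16565773 0.22193004] [ 0.15 -0.18  2.12  0.    1.19 -1.45] [ 1.06790167  0.13354967 -0.39310981]
```

View pics/w6.png

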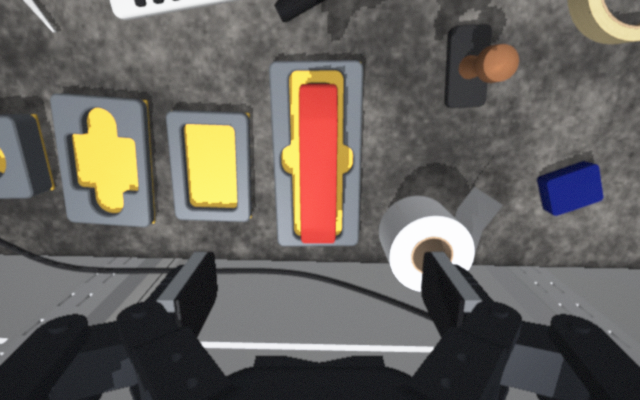

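The stapler lies in its cut-out, with yellow showing all round at (318,160). The stamp foot is at about (445–490, 25–107) with its knob at (500,62).

```bash
python3 - <<'E'
from h import *
p=ctrl.read_camera("wrist")
f=np.array([ray(p,u,v,.012)[:2]*1000 for u,v in [(449,26),(491,24),(487,105),(446,107)]]);print(f.round(1),f.mean(0)); print(cv2.minAreaRect(f.astype(np.float32)))
print("knob",ray(p,499,62,.068)*1000)
c=p["color"].astype(int); m=((c.max(2)<85)).astype(np.uint8)*255
print("net",[(round(d["p"],2),np.round(world(p,d["position"]),3).tolist()) for d in ctrl.look_for(p,"rubber_stamp")][:2])
red=((c[...,0]>110)&(c[...,1]<90)&(c[...,2]<90)).astype(np.uint8)*255; print("stapler top",fit(p,red,.058,(290,70,350,250)))
y=fit(p,yellow(p),.004,(180,115,240,215));print("stamp ins",y); print("clip ins",fit(p,yellow(p),.004,(65,95,145,220)))
print(delta([.336,.30,.14],180))
E
```

```text
[[300.  274. ]
 [297.5 309.7]
 [364.5 317.5]
 [367.3 280.3]] [332.31851373 295.36219289]
((332.2594299316406, 295.71368408203125), (68.31352996826172, 37.25271987915039), 5.369025707244873)
knob [332.40587827 294.69863168  68.        ]
net [(0.68, [0.334, 0.297, 0.008]), (0.26, [0.424, -0.106, 0.022])]
stapler top (array([420.3, 164.8]), array([134.1,  31.6]), 1.5)
stamp ins (array([435. ,  59.1]), array([48.5, 83.5]), 89.4)
clip ins (array([432.8, -44.6]), array([ 60. , 104.4]), 87.1)
(array([-0. , -0.1,  1.5]), array([ 85.8, 137.3,  74.4]))
```

Scaled: 134 mm / 750 = 0.1787, 120 mm / 750 = 0.16, -3 degrees / 180 = -0.0167.

Call:
send_rows(
  rows="0 0 -0.0056 0.0333 0.0533 0 1;0 0 -0.0167 0.0733 0.1067 0.0267 1;0 0 -0.0167 0.1067 0.16 0.0533 1;0 0 -0.0167 0.1187 0.1787 0.0987 1;0 0 -0.0167 0.1187 0.1787 0.1067 1;0 0 -0.0167 0.1187 0.1787 0.1067 1",
)

```text
time: 12.85
eef_pos: [0.3334, 0.296, 0.1343]
tcp_rot: [-0.039, 0.999, -0.001, -0.001]
contact_force: [-0.2, 0.5, 1.4]
opening: 1.0
finger_force: 0.0
```

```bash
python3 - <<'E'
from h import *
print(delta([.333,.297,.058],184.5),ctrl.get_state()["qpos"].round(2))
E
```

```text
(array([-0.1, -0.1, -0. ]), array([ 0.1,  1.2, 76.3])) [ 0.5  -0.09  2.22 -0.    1.02 -1.15]
```

Scaled: 76 mm / 750 = 0.1013, 60 mm / 750 = 0.08.

Call:
send_rows(
  rows="0 0 0 0 0.0013 0.0467 1;0 0 0 0 0.0013 0.08 1;0 0 0 0 0.0013 0.1013 1;0 0 0 0 0.0013 0.1013 0;0 0 0 0 0.0013 0.1013 -1;0 0 0 0 0.0013 0.1013 -1;0 0 0 0 0.0013 0.1013 -1;0 0 0 0 0.0013 0.1013 -1",
  grip_force=45,
)

```text
time: 13.85
eef_pos: [0.3345, 0.2981, 0.0607]
tcp_rot: [-0.039, 0.999, 0.0, 0.001]
contact_force: [-1.5, -1.9, 6.8]
opening: 0.295
finger_force: 43.9
```

Scaled: -110 mm / 750 = -0.1467, -60 mm / 750 = -0.08.

Call:
send_rows(
  rows="0 0 0 0 0 0 -1;0 0 0 0 0 -0.0333 -1;0 0 0 0 0 -0.08 -1;0 0 0 0 0 -0.1467 -1;0 0 0 0 0 -0.1467 -1;0 0 0 0 0 -0.1467 -1",
)

```text
time: 14.6
eef_pos: [0.3331, 0.2975, 0.1687]
tcp_rot: [-0.039, 0.999, -0.0, -0.0]
contact_force: [-0.1, -0.4, -1.0]
opening: 0.293
finger_force: 44.3
```

```bash
python3 - <<'E'
from h import *
p=ctrl.read_camera("wrist"); save(p,"w7"); s=ctrl.get_state()
print(s["opening"],s["finger_force"],s["eef_pos"])
print(delta([.434,.06,.168],179.5),delta([.434,.06,.063],179.5))
E
```

```text
0.29361114831771373 44.29576298687607 [0.33261677 0.29723389 0.16786873]
(array([-0.1, -0.1,  5. ]), array([-8.260e+01, -2.444e+02, -1.000e-01])) (array([-0.1, -0.1,  5. ]), array([ -82.8, -244.3,  104.9]))
```

View pics/w7.png

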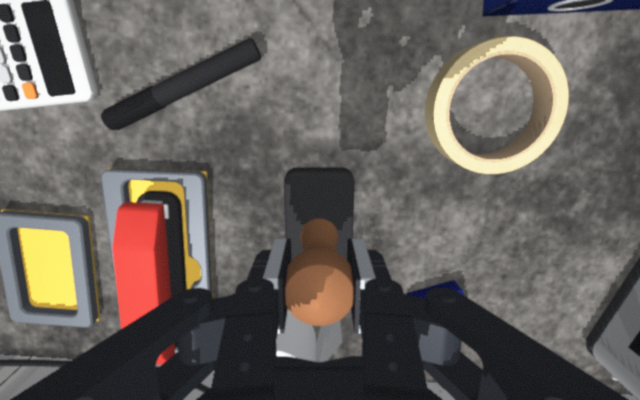

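The stamp is held upright with its foot square to the tool at (320,200). Carry it to its insert by way of x=0.43.

Scaled: -244 mm / 750 = -0.3253, -185 mm / 750 = -0.2467, 5 degrees / 180 = 0.0278.

Call:
send_rows(
  rows="0 0 0 -0.0667 -0.0333 0 -1;0 0 0 -0.1133 -0.0933 0 -1;0 0 0.0056 -0.12 -0.1667 0 -1;0 0 0.0167 -0.1147 -0.2467 0 -1;0 0 0.0278 -0.1107 -0.3253 0 -1;0 0 0.0278 -0.1107 -0.3253 0 -1;0 0 0.0278 -0.1107 -0.3253 0.0533 -1;0 0 0.0278 -0.1107 -0.3253 0.0533 -1",
)

```text
time: 15.65
eef_pos: [0.4317, 0.0617, 0.1252]
tcp_rot: [0.004, 1.0, 0.001, -0.005]
contact_force: [-0.2, -0.5, -0.7]
opening: 0.294
finger_force: 44.5
```

```bash
python3 - <<'E'
from h import *
p=ctrl.read_camera("wrist"); s=ctrl.get_state()
print(s["eef_pos"],delta([.434,.06,.065],179.5))
cv2.imwrite("pics/w8.png",cv2.resize(cv2.cvtColor(p["color"],cv2.COLOR_RGB2BGR)[60:340,170:470],None,fx=2,fy=2))
print([ (ray(p,u,v,.014)[:2]*1000).round(1) for u,v in [(320,130)]])
E
```

```text
[0.43335653 0.061775   0.12715359] (array([ 0. , -0.4,  0. ]), array([-1. , -1.8, 62.1]))
[array([382.8,  63.2])]
```

View pics/w8.png

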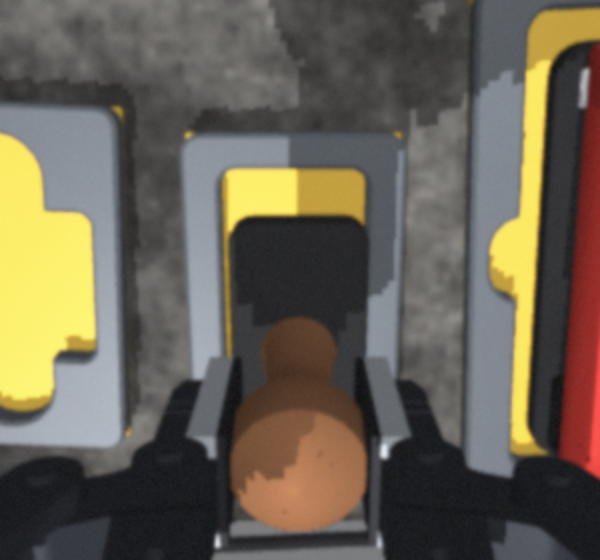

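The foot is over the cut-out, about 2 mm to the right of centre (crop 299 against 294). Correct that and lower.

Scaled: 60 mm / 750 = 0.08, 58 mm / 750 = 0.0773.

Call:
send_rows(
  rows="0 0 0 -0.0013 -0.0027 0.04 -1;0 0 0 -0.0013 -0.0027 0.06 -1;0 0 0 -0.0013 -0.0027 0.0707 -1;0 0 0 -0.0013 -0.0027 0.0773 -1;0 0 0 -0.0013 -0.0027 0.08 -1;0 0 0 -0.0013 -0.0027 0.08 -1",
)

```text
time: 16.45
eef_pos: [0.4367, 0.0589, 0.0697]
tcp_rot: [0.005, 1.0, -0.0, 0.0]
contact_force: [-0.1, 0.3, -1.5]
opening: 0.298
finger_force: 44.5
```

Scaled: 5.5 mm / 750 = 0.0073, 4 mm / 750 = 0.0053.

Call:
send_rows(
  rows="0 0 0 0.0027 0 0.0027 -1;0 0 0 0.0027 0 0.0053 -1;0 0 0 0.0027 0 0.0073 -1;0 0 0 0.0027 0 0.0073 -1",
)

```text
time: 16.95
eef_pos: [0.4343, 0.0589, 0.0647]
tcp_rot: [0.005, 1.0, -0.0, -0.001]
contact_force: [-4.6, 0.8, 6.5]
opening: 0.292
finger_force: 45.1
```

Scaled: -180 mm / 750 = -0.24, -140 mm / 750 = -0.1867.

Call:
send_rows(
  rows="0 0 0 0 0 0 0.2;0 0 0 0 0 0 0.5;0 0 0 0 0 0 0.5;0 0 0 0 0 -0.04 0.6;0 0 0 0 0 -0.1067 1;0 0 0 0 0 -0.1867 1;0 0 0 0 0 -0.24 1;0 0 0 0 0 -0.24 1",
)

```text
time: 17.95
eef_pos: [0.4365, 0.0588, 0.2481]
tcp_rot: [0.005, 1.0, -0.0, 0.004]
contact_force: [-0.3, -0.0, -0.1]
opening: 0.999
finger_force: 0.0
```

```bash
python3 - <<'E'
from h import *
p=ctrl.read_camera("wrist"); save(p,"w9"); s=ctrl.get_state(); print(s["eef_pos"])
print("net",[(n,round(d["p"],2),np.round(world(p,d["position"]),3).tolist()) for n in ("rubber_stamp","glue_insert") for d in ctrl.look_for(p,n)[:1]])
print(delta([.454,-.30,.25],90))
E
```

```text
[0.43510761 0.05887509 0.24534547]
net [('rubber_stamp', 0.83, [0.425, 0.065, 0.012]), ('glue_insert', 0.97, [0.424, -0.144, 0.027])]
(array([-0.1, -0.1, 89.5]), array([ -23.8, -358.8,   -7.8]))
```

View pics/w9.png

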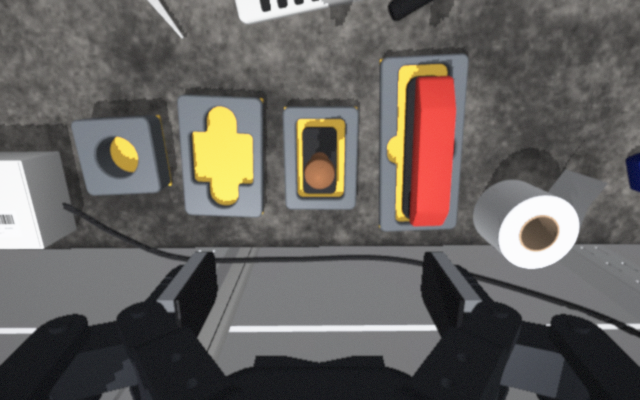

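The stamp sits in its cut-out, with its knob at (320,170). That was my 15th picture, one over the limit of 14, so from here on I'll use numbers only. Next I'll measure the glue well and the stick by fitting projected models.

Scaled: -279 mm / 750 = -0.372, -255 mm / 750 = -0.34, 83 degrees / 180 = 0.4611.

Call:
send_rows(
  rows="0 0 0.0583 0.0067 -0.0467 -0.0067 1;0 0 0.1167 0.0067 -0.0933 -0.0067 1;0 0 0.175 0.0067 -0.1467 -0.0067 1;0 0 0.2333 0.0067 -0.2 -0.0067 1;0 0 0.2917 0.0067 -0.2467 -0.0067 1;0 0 0.35 0.0067 -0.2933 -0.0067 1;0 0 0.4056 0.0067 -0.34 -0.0067 1;0 0 0.4611 0.0067 -0.372 -0.0067 1",
)

```text
time: 19.1
eef_pos: [0.4257, -0.2208, 0.2462]
tcp_rot: [0.669, 0.744, -0.0, -0.002]
contact_force: [1.0, 0.2, 0.1]
opening: 0.999
finger_force: 0.0
```

Scaled: 6.5 degrees / 180 = 0.0361.

Call:
send_rows(
  rows="0 0 0.0361 0 0 0 1;0 0 0.0361 0 0 0 1;0 0 0.0361 0 0 0 1",
)

```text
time: 19.48
eef_pos: [0.4263, -0.2194, 0.2475]
tcp_rot: [0.707, 0.708, -0.0, -0.001]
contact_force: [-0.0, 1.0, 0.1]
opening: 0.995
finger_force: 0.0
```

```bash
cat >> h.py <<'E'
from scipy.optimize import least_squares
A=np.linspace(0,2*np.pi,60,endpoint=False)
def circ(p,x,y,r,z): return np.array([proj(p,[x+r*np.cos(a),y+r*np.sin(a),z]) for a in A],np.float32)
def cen(poly): m=cv2.moments(poly); return np.array([m["m10"]/m["m00"],m["m01"]/m["m00"],np.sqrt(m["m00"])])
def blob(mask,near):
    n,l,st,ce=cv2.connectedComponentsWithStats(mask); i=1+np.argmin([np.hypot(*(ce[k]-near))+(1e3 if st[k,4]<40 else 0) for k in range(1,n)])
    v,u=np.nonzero(l==i); return np.array([u.mean(),v.mean(),np.sqrt(len(u))])
def well(p,x0):
    o=blob(yellow(p),proj(p,[*x0,.004]))
    f=lambda q:(cen(cv2.intersectConvexConvex(circ(p,*q,.0205,.030),circ(p,*q,.0205,.004))[1])-o)[:2]
    s=least_squares(f,x0,diff_step=1e-3); return s.x.round(4),s.cost, o, cen(cv2.intersectConvexConvex(circ(p,*s.x,.0205,.030),circ(p,*s.x,.0205,.004))[1])
def cap(p,x0,h=.098):
    c=p["color"].astype(int); red=((c[...,0]>70)&(c[...,0]>2.2*c[...,1])&(c[...,0]>2.2*c[...,2])).astype(np.uint8)*255
    o=blob(red,proj(p,[*x0,h-.014]))
    g=lambda q:cen(cv2.convexHull(np.r_[circ(p,*q,.0135,h),circ(p,*q,.0135,h-.028)]))
    s=least_squares(lambda q:(g(q)-o)[:2],x0,diff_step=1e-3); return s.x.round(4),s.cost,o.round(1),g(s.x).round(1)
E
python3 - <<'E'
from h import *
p=ctrl.read_camera("wrist"); print(well(p,[.428,-.14])); 
c=p["color"].astype(int)
print("clip ins",fit(p,yellow(p),.004,tuple(int(a) for a in np.r_[np.array(proj(p,[.432,-.043,.004]))-65,np.array(proj(p,[.432,-.043,.004]))+65].clip(0))),proj(p,[.432,-.043,.004]))
t=ctrl.read_camera("top"); print(well(t,[.428,-.14])); print(cap(t,[.45,-.425])); print(cap(ctrl.read_camera("scene"),[.45,-.425]))
print(delta([.45,-.38,.28],90))
E
```

```text
(array([ 0.4264, -0.1411]), np.float64(5.015235019872455e-13), array([319.58321775,  85.33911234,  37.97367509]), array([319.58321701,  85.33911167,  37.11924085]))
clip ins (array([430.8, -68.9]), array([53.8,  9.3]), 0.1) [np.float64(326.00613997671525), np.float64(-25.689826988174985)]
(array([ 0.4301, -0.1413]), np.float64(5.042385147538655e-13), array([372.04273504, 185.03418803,  10.81665383]), array([372.04273513, 185.03418703,  11.258743  ]))
(array([ 0.3325, -0.4505]), np.float64(9.59199800117049e-13), array([499.8, 193.7,  17.2]), array([499.8, 193.7,  11.8]))
(array([ 0.4538, -0.4269]), np.float64(1.472813889560653e-12), array([459.8, 220.6,   8.7]), array([459.8, 220.6,  10.3]))
(array([-0., -0.,  0.]), array([-160.4,   23.1,  -31.6]))
```

Scaled: -160 mm / 750 = -0.2133, -105 mm / 750 = -0.14.

Call:
send_rows(
  rows="0 0 0 -0.0667 0.0107 -0.016 1;0 0 0 -0.14 0.0307 -0.0427 1;0 0 0 -0.2133 0.0307 -0.0427 1;0 0 0 -0.2133 0.0307 -0.0427 1;0 0 0 -0.2133 0.0307 -0.0427 1",
)

```text
time: 20.25
eef_pos: [0.4496, -0.3794, 0.2803]
tcp_rot: [0.707, 0.707, 0.0, -0.001]
contact_force: [-0.4, 0.9, 0.2]
opening: 1.002
finger_force: 0.0
```

```bash
python3 - <<'E'
from h import *
p=ctrl.read_camera("wrist"); s=ctrl.get_state(); print(s["eef_pos"])
print(cap(p,[.452,-.425]),cap(p,[.325,-.427],.135))
print("net",[(round(d["p"],2),np.round(world(p,d["position"]),3).tolist()) for d in ctrl.look_for(p,"glue_stick")[:2]])
# white box: bright blob at guess heights
c=p["color"]; w=((c.min(2)>170)).astype(np.uint8)*255
n,l,st,ce=cv2.connectedComponentsWithStats(w); i=1+np.argmax(st[1:,4]); print(st[i]); 
print([ray(p,u,v,.06).round(3)[:2] for u,v in [(st[i][0],st[i][1]),(st[i][0]+st[i][2],st[i][1]+st[i][3])]])
print(delta([.452,-.424,.16],90))
E
```

```text
[ 0.4496537  -0.37894713  0.28044489]
(array([ 0.4535, -0.4277]), np.float64(6.861851938137585e-13), array([323.2, 221.8,  27.8]), array([323.2, 221.8,  29.2])) (array([ 0.3251, -0.4301]), np.float64(9.226337236938258e-12), array([175.4, 239.3,  48.5]), array([175.4, 239.3,  35.7]))
net [(0.67, [0.334, -0.42, 0.126]), (0.64, [0.457, -0.419, 0.095])]
[  292     0    99   126 11694]
[array([ 0.426, -0.23 ]), array([ 0.519, -0.339])]
(array([-0., -0.,  0.]), array([-45.4,   2.2, 120.6]))
```

Scaled: 125 mm / 750 = 0.1667, 105 mm / 750 = 0.14.

Call:
send_rows(
  rows="0 0 0 -0.064 0.0053 0.0667 1;0 0 0 -0.064 0.0053 0.14 1;0 0 0 -0.064 0.0053 0.1667 1;0 0 0 -0.064 0.0053 0.1667 1;0 0 0 -0.064 0.0053 0.1667 1",
)

```text
time: 20.98
eef_pos: [0.4549, -0.4286, 0.159]
tcp_rot: [0.707, 0.707, -0.0, 0.002]
contact_force: [-0.5, 0.5, -0.1]
opening: 0.999
finger_force: 0.0
```

```bash
python3 - <<'E'
from h import *
s=ctrl.get_state(); print(s["eef_pos"],delta([.4535,-.427,.086],90),s["qpos"].round(2))
print(cap(ctrl.read_camera("scene"),[.4535,-.427]))
E
```

```text
[ 0.45494481 -0.42861094  0.15897912] (array([0.2, 0.2, 0. ]), array([ 1.9, -1.7, 73. ])) [-0.92  0.27  1.78  0.    1.09 -0.92]
(array([ 0.4509, -0.4263]), np.float64(1.958008981845241e-13), array([459.4, 221.3,   7.7]), array([459.4, 221.3,  10.3]))
```

Scaled: 73 mm / 750 = 0.0973, 60 mm / 750 = 0.08.

Call:
send_rows(
  rows="0 0 0 0.0013 -0.0027 0.0467 1;0 0 0 0.0013 -0.0027 0.08 1;0 0 0 0.0013 -0.0027 0.0973 1;0 0 0 0.0013 -0.0027 0.0973 0;0 0 0 0.0013 -0.0027 0.0973 -0.6;0 0 0 0.0013 -0.0027 0.0973 -1;0 0 0 0.0013 -0.0027 0.0973 -1;0 0 0 0.0013 -0.0027 0.0973 -1",
  grip_force=35,
)

```text
time: 22.02
eef_pos: [0.4522, -0.4277, 0.0842]
tcp_rot: [0.707, 0.707, -0.0, 0.001]
contact_force: [0.2, 0.4, 5.3]
opening: 0.305
finger_force: 34.4
```

Scaled: -104 mm / 750 = -0.1387, -60 mm / 750 = -0.08.

Call:
send_rows(
  rows="0 0 0 0 0 0 -1;0 0 0 0 0 -0.0333 -1;0 0 0 0 0 -0.08 -1;0 0 0 0 0 -0.1387 -1;0 0 0 0 0 -0.1387 -1;0 0 0 0 0 -0.1387 -1",
)

```text
time: 22.78
eef_pos: [0.4511, -0.4264, 0.1857]
tcp_rot: [0.707, 0.707, 0.0, -0.001]
contact_force: [0.5, 0.3, -1.2]
opening: 0.305
finger_force: 34.4
```

```bash
python3 - <<'E'
from h import *
s=ctrl.get_state(); print(s["eef_pos"],s["opening"],s["finger_force"],s["contact_force"],delta([.4264,-.1411,.19],90))
for c in ("scene","wrist"):
    p=ctrl.read_camera(c)
    print("net",[(round(d["p"],2),np.round(world(p,d["position"]),3).tolist()) for d in ctrl.look_for(p,"glue_stick")[:3]])
E
```

```text
[ 0.45113981 -0.42641707  0.18565865] 0.3051934382775192 34.43918466567993 [ 0.53158861  0.33101157 -1.15354357] (array([-0.1, -0.1, -0. ]), array([285.3, -24.9,  -3.9]))
net [(0.85, [0.311, -0.427, 0.107]), (0.7, [0.441, -0.419, 0.133])]
net [(0.89, [0.452, -0.42, 0.195]), (0.62, [0.336, -0.422, 0.125])]
```

Scaled: 285 mm / 750 = 0.38, 260 mm / 750 = 0.3467.

Call:
send_rows(
  rows="0 0 0 0 0 -0.0333 -1;0 0 0 0.0667 -0.0067 -0.04 -1;0 0 0 0.14 -0.0133 -0.04 -1;0 0 0 0.2133 -0.02 -0.04 -1;0 0 0 0.2867 -0.0267 -0.04 -1;0 0 0 0.3467 -0.032 -0.04 -1;0 0 0 0.38 -0.0333 -0.04 -1;0 0 0 0.38 -0.0333 -0.04 -1",
)

```text
time: 23.98
eef_pos: [0.4263, -0.1405, 0.216]
tcp_rot: [0.706, 0.708, -0.0, -0.001]
contact_force: [-0.1, -0.1, -0.5]
opening: 0.307
finger_force: 34.5
```

Call:
send_rows(
  rows="0 0 0 0 0 0 -1;0 0 0 0 0 0.0267 -1;0 0 0 0 0 0.08 -1;0 0 0 0 0 0.1067 -1;0 0 0 0 0 0.1067 -1;0 0 0 0 0 0.1067 -1",
)

```text
time: 24.72
eef_pos: [0.4274, -0.143, 0.1377]
tcp_rot: [0.708, 0.707, 0.0, 0.001]
contact_force: [-0.1, -0.0, 0.5]
opening: 0.307
finger_force: 34.5
```

```bash
python3 - <<'E'
from h import *
s=ctrl.get_state(); print(s["eef_pos"],delta([.4264,-.1411,.12],90),s["opening"])
p=ctrl.read_camera("wrist"); h=s["eef_pos"][2]+.098-.0852
print("net",[(round(d["p"],2),np.round(world(p,d["position"]),3).tolist()) for d in ctrl.look_for(p,"glue_stick")[:3]])
# bottom of stick edges in wrist view: white body columns per row
c=p["color"].astype(int)
for v in range(120,260,12):
    w=np.nonzero(c[v,270:370].min(1)>150)[0]; print(v,(270+w.min(),270+w.max()) if len(w) else None,end=' ')
E
```

```text
[ 0.42743947 -0.143016    0.13770063] (array([ 0.1,  0. , -0.1]), array([ 1.9, -1.1, 17.7])) 0.3071996472404078
net [(0.72, [0.428, -0.138, 0.149])]
120 None 132 None 144 None 156 None 168 None 180 None 192 None 204 None 216 None 228 (np.int64(342), np.int64(342)) 240 None 252 None
```

Scaled: 36 mm / 750 = 0.048, 31 mm / 750 = 0.0413.

Call:
send_rows(
  rows="0 0 0 0.0013 -0.0013 0.0133 -1;0 0 0 0.0013 -0.0013 0.024 -1;0 0 0 0.0013 -0.0013 0.0333 -1;0 0 0 0.0013 -0.0013 0.0413 -1;0 0 0 0.0013 -0.0013 0.048 -1;0 0 0 0.0013 -0.0013 0.048 -1",
)

```text
time: 25.58
eef_pos: [0.4256, -0.1408, 0.1003]
tcp_rot: [0.707, 0.707, -0.0, -0.0]
contact_force: [0.3, 0.4, 0.4]
opening: 0.304
finger_force: 34.5
```

Inside the well with no contact. Continue to the floor.

Scaled: 10.5 mm / 750 = 0.014, 8 mm / 750 = 0.0107.

Call:
send_rows(
  rows="0 0 0 0 0 0.0053 -1;0 0 0 0 0 0.0107 -1;0 0 0 0 0 0.014 -1;0 0 0 0 0 0.014 -1",
)

```text
time: 26.08
eef_pos: [0.4256, -0.1409, 0.0901]
tcp_rot: [0.707, 0.707, -0.0, -0.0]
contact_force: [-0.4, 0.1, -0.8]
opening: 0.306
finger_force: 34.5
```

Scaled: -120 mm / 750 = -0.16, 1.5 mm / 750 = 0.002.

Call:
send_rows(
  rows="0 0 0 0 0 0.002 -1;0 0 0 0 0 0.002 -1;0 0 0 0 0 0.002 0;0 0 0 0 0 0.002 0.3;0 0 0 0 0 0.002 0.4;0 0 0 0 0 -0.04 0.5;0 0 0 0 0 -0.1067 1;0 0 0 0 0 -0.16 1",
)

```text
time: 27.08
eef_pos: [0.426, -0.1411, 0.2122]
tcp_rot: [0.707, 0.707, 0.0, 0.001]
contact_force: [1.2, -0.5, 0.1]
opening: 0.999
finger_force: 0.0
```

Scaled: -70 mm / 750 = -0.0933, -30 mm / 750 = -0.04.

Call:
send_rows(
  rows="0 0 0 -0.0267 0.0133 -0.0267 1;0 0 0 -0.0933 0.0133 -0.04 1;0 0 0 -0.0933 0.0133 -0.04 1;0 0 0 -0.0933 0.0133 -0.04 1",
)

```text
time: 27.58
eef_pos: [0.4354, -0.2106, 0.2397]
tcp_rot: [0.708, 0.707, 0.0, -0.001]
contact_force: [-0.8, 0.2, -1.1]
opening: 1.001
finger_force: 0.0
```

```bash
python3 - <<'E'
from h import *
s=ctrl.get_state(); print(s["eef_pos"])
p=ctrl.read_camera("wrist"); print(cap(p,[.4264,-.141],.102))
print("net",[(round(d["p"],2),np.round(world(p,d["position"]),3).tolist()) for d in ctrl.look_for(p,"glue_stick")[:3]])
y0=yellow(p); u,v=map(int,proj(p,[.432,-.043,.004])); print(u,v,fit(p,y0,.004,(u-75,max(v-75,0),u+75,v+75)))
p=ctrl.read_camera("scene"); print("scene",cap(p,[.4264,-.141],.102),[(round(d["p"],2),np.round(world(p,d["position"]),3).tolist()) for d in ctrl.look_for(p,"glue_stick")[:3]])
E
```

```text
[ 0.43539055 -0.21058287  0.23970215]
(array([ 0.4262, -0.1403]), np.float64(1.3083784540148464e-12), array([306.2,  94. ,  33.3]), array([306.2,  94. ,  34.1]))
net [(0.97, [0.427, -0.144, 0.098]), (0.77, [0.332, -0.412, 0.036])]
315 -17 (array([439.3, -65.2]), array([15.9, 71.1]), 90.0)
scene (array([ 0.4306, -0.1396]), np.float64(7.786947305884626e-14), array([366.6, 198.8,   8.7]), array([366.6, 198.8,   9.8])) [(0.73, [0.415, -0.141, 0.07]), (0.59, [0.308, -0.424, 0.103])]
```

The glue stick is upright in its well (fit at 0.4262, -0.1403). Now view the clip insert squarely on the way to the clip box.

Scaled: 95 mm / 750 = 0.1267, 50 mm / 750 = 0.0667.

Call:
send_rows(
  rows="0 0 0 0.0667 0 -0.0267 1;0 0 0 0.1267 0 -0.0333 1;0 0 0 0.1267 0 -0.0333 1;0 0 0 0.1267 0 -0.0333 1",
)

```text
time: 28.28
eef_pos: [0.4357, -0.1158, 0.2651]
tcp_rot: [0.707, 0.707, -0.0, 0.0]
contact_force: [0.4, 0.2, 1.4]
opening: 0.997
finger_force: 0.0
```

```bash
python3 - <<'E'
from h import *
s=ctrl.get_state(); print(s["eef_pos"])
p=ctrl.read_camera("wrist"); y=yellow(p); u,v=map(int,proj(p,[.432,-.043,.004])); print(u,v)
b=(u-70,max(v-55,0),u+70,v+55); print(fit(p,y,.004,b))
# model fit: cross-shaped floor clipped by rim opening
m=np.zeros_like(y); m[b[1]:b[3],b[0]:b[2]]=y[b[1]:b[3],b[0]:b[2]]; obs=m>0
def shape(q,z):
    im=np.zeros((1600,2560),np.uint8); c,s_=np.cos(q[2]),np.sin(q[2])
    def poly(L): return np.array([np.array(proj(p,[q[0]+c*x-s_*yy,q[1]+s_*x+c*yy,z]))*4 for x,yy in L])
    a=np.linspace(-np.pi/2,np.pi/2,20); r=.016
    cap_=[(.037+r*np.cos(t),r*np.sin(t)) for t in a]; 
    for L in ([(-.027,-.032),(.027,-.032),(.027,.032),(-.027,.032)],cap_+[(-x,-yy) for x,yy in cap_]): cv2.fillPoly(im,[poly(L).astype(np.int32)],1)
    return cv2.resize(im.astype(np.float32),(640,400),interpolation=cv2.INTER_AREA)
from scipy.optimize import minimize
f=lambda q:np.abs(np.minimum(shape(q*[.001,.001,.01],.004),shape(q*[.001,.001,.01],.014))-obs).sum()/1000
r=minimize(f,[432,-43,-5],method="Nelder-Mead",options=dict(initial_simplex=[[432,-43,-5],[436,-43,-5],[432,-39,-5],[432,-43,0]]))
print(r.x, np.degrees(r.x[2]*.01), r.fun, obs.sum())
print(delta([.43,.33,.26],113))
E
```

```text
[ 0.43573629 -0.1158096   0.26509273]
315 91
(array([432.6, -42.3]), array([ 64.4, 105.6]), 87.0)
[432.79738119 -42.62475183  -4.72588626] -2.7077333702293402 0.09049999713897705 4660
(array([ -0.,   0., -23.]), array([446.3,  -5.9,   4.9]))
```

Scaled: 446 mm / 750 = 0.5947, 105 mm / 750 = 0.14, -23 degrees / 180 = -0.1278.

Call:
send_rows(
  rows="0 0 0 0.0667 0 0 1;0 0 -0.0167 0.14 0 0 1;0 0 -0.0389 0.2133 0 0 1;0 0 -0.0611 0.2933 0 0 1;0 0 -0.0833 0.3733 0 0 1;0 0 -0.1056 0.4533 -0.0027 0.0027 1;0 0 -0.1278 0.5333 -0.0053 0.0053 1;0 0 -0.1278 0.5947 -0.008 0.0067 1",
)

```text
time: 29.32
eef_pos: [0.4304, 0.3314, 0.2595]
tcp_rot: [0.552, 0.834, -0.0, -0.0]
contact_force: [0.3, -1.4, 0.3]
opening: 1.002
finger_force: 0.0
```

Call:
send_rows(
  rows="0 0 0 0 0 0 1;0 0 0 0 0 0 1;0 0 0 0 0 0 1",
)

```text
time: 29.7
eef_pos: [0.4306, 0.3286, 0.2601]
tcp_rot: [0.553, 0.833, -0.0, 0.0]
contact_force: [-0.8, -0.3, -0.1]
opening: 0.997
finger_force: 0.0
```

```bash
python3 - <<'E'
from h import *
s=ctrl.get_state(); print(s["eef_pos"])
p=ctrl.read_camera("wrist"); hsv=cv2.cvtColor(p["color"],cv2.COLOR_RGB2HSV); c=p["color"].astype(int)
u,v=map(int,proj(p,[.445,.417,.018])); print(u,v,c[v,u])
for t in (40,60,90,120):
    m=((c[...,2]>1.6*c[...,0])&(c[...,2]>1.6*c[...,1])&(c[...,2]>t)).astype(np.uint8)*255
    print(t,fit(p,m,.018,(u-60,max(v-60,0),u+60,v+60)))
print("net",[(round(d["p"],2),np.round(world(p,d["position"]),3).tolist()) for d in ctrl.look_for(p,"clip_box")[:2]])
print(delta([.445,.417,.10],113))
E
```

```text
[0.43062184 0.32859647 0.26012188]
366 87 [ 52  70 208]
40 (array([445.4, 416.5]), array([40.4, 49.7]), 22.9)
60 (array([445.4, 416.5]), array([40.4, 49.7]), 22.9)
90 (array([445.4, 416.5]), array([40.4, 49.7]), 22.9)
120 (array([445.5, 416.5]), array([39.9, 49.8]), 22.6)
net [(0.91, [0.445, 0.422, 0.015]), (0.2, [0.423, 0.094, 0.009])]
(array([ 0. ,  0. , -0.1]), array([ 75.6,  47.6, 160.4]))
```

Scaled: 175 mm / 750 = 0.2333, 165 mm / 750 = 0.22.

Call:
send_rows(
  rows="0 0 0 0.0533 0.0333 0.0533 1;0 0 0 0.1007 0.064 0.1067 1;0 0 0 0.1007 0.064 0.1733 1;0 0 0 0.1007 0.064 0.22 1;0 0 0 0.1007 0.064 0.2333 1;0 0 0 0.1007 0.064 0.2333 1;0 0 0 0.1007 0.064 0.2333 1",
)

```text
time: 30.68
eef_pos: [0.4463, 0.4188, 0.0878]
tcp_rot: [0.552, 0.834, 0.002, 0.001]
contact_force: [0.4, 0.0, 0.3]
opening: 0.998
finger_force: 0.0
```

```bash
python3 - <<'E'
from h import *
s=ctrl.get_state(); print(s["eef_pos"],delta([.4454,.4165,.024],112.9),s["contact_force"])
E
```

```text
[0.44627077 0.41884952 0.08777803] (array([ 0.2, -0. ,  0. ]), array([-1.9, -2. , 63.8])) [0.4264735  0.0016286  0.31735278]
```

Scaled: 63 mm / 750 = 0.084, 58 mm / 750 = 0.0773.

Call:
send_rows(
  rows="0 0 0 -0.0013 -0.0013 0.04 1;0 0 0 -0.0013 -0.0013 0.064 1;0 0 0 -0.0013 -0.0013 0.0773 1;0 0 0 -0.0013 -0.0013 0.084 1;0 0 0 -0.0013 -0.0013 0.084 0.3;0 0 0 -0.0013 -0.0013 0.084 0;0 0 0 -0.0013 -0.0013 0.084 -0.5;0 0 0 -0.0013 -0.0013 0.084 -1",
  grip_force=40,
)

```text
time: 31.68
eef_pos: [0.4449, 0.4174, 0.0233]
tcp_rot: [0.552, 0.834, 0.001, 0.0]
contact_force: [0.1, 0.3, 3.0]
opening: 0.456
finger_force: 42.5
```

Call:
send_rows(
  rows="0 0 0 0 0 0 -1;0 0 0 0 0 0 -1;0 0 0 0 0 0 -1",
)

```text
time: 32.05
eef_pos: [0.4449, 0.4174, 0.0233]
tcp_rot: [0.552, 0.834, 0.001, 0.0]
contact_force: [-0.4, 0.2, 5.8]
opening: 0.459
finger_force: 42.8
```

Call:
send_rows(
  rows="0 0 0 0 0 -0.0333 -1;0 0 0 0 0 -0.0933 -1;0 0 0 0 0 -0.16 -1;0 0 0 0 0 -0.2 -1;0 0 0 0 0 -0.2 -1;0 0 0 0 0 -0.2 -1",
)

```text
time: 32.8
eef_pos: [0.4431, 0.4161, 0.1698]
tcp_rot: [0.552, 0.834, -0.002, -0.001]
contact_force: [-0.1, -0.8, -1.2]
opening: 0.458
finger_force: 42.2
```

```bash
python3 - <<'E'
from h import *
s=ctrl.get_state(); print(s["eef_pos"],s["opening"],s["finger_force"],delta([.4328,-.0426,.17],87.3))
p=ctrl.read_camera("wrist"); c=p["color"].astype(int); z=s["eef_pos"][2]-.0235+.018
m=((c[...,2]>1.6*c[...,0])&(c[...,2]>1.6*c[...,1])&(c[...,2]>30)).astype(np.uint8)*255
u,v=map(int,proj(p,s["eef_pos"])); r=R.from_quat(s["tcp_rot"])
n,l,st,ce=cv2.connectedComponentsWithStats(m)
for i in range(1,n):
    if st[i,4]>150: print(st[i],[ (r.inv().apply(ray(p,a,b,z)-s["eef_pos"])*1000).round(1).tolist() for a,b in [(st[i][0],st[i][1]),(st[i][0]+st[i][2],st[i][1]+st[i][3])]])
E
```

```text
[0.44312189 0.41614063 0.16984592] 0.45811969232671956 42.20106303691864 (array([-0.2,  0.1, 25.7]), array([-418.4, -188.5,    0.9]))
[   0    0   32   66 1704] [[100.2, -103.9, 5.8], [80.0, -98.1, 5.8]]
[  268   209   102   122 11665] [[28.7, -19.5, 5.6], [-26.2, 21.8, 5.4]]
```

The box is held centred and square. Carry it.

Scaled: -418 mm / 750 = -0.5573, -188 mm / 750 = -0.2507, 25.7 degrees / 180 = 0.1428.

Call:
send_rows(
  rows="0 0 0.0167 -0.0533 -0.024 0 -1;0 0 0.0333 -0.12 -0.0533 0 -1;0 0 0.0556 -0.1933 -0.0867 0 -1;0 0 0.0778 -0.2667 -0.12 0 -1;0 0 0.1 -0.34 -0.1533 0 -1;0 0 0.1222 -0.4133 -0.1867 0 -1;0 0 0.1428 -0.4867 -0.2187 0 -1;0 0 0.1428 -0.5573 -0.2507 0.0013 -1",
)

```text
time: 33.85
eef_pos: [0.4329, -0.0428, 0.1694]
tcp_rot: [0.724, 0.69, -0.001, -0.001]
contact_force: [0.2, -0.9, -0.6]
opening: 0.456
finger_force: 42.2
```

Scaled: 90 mm / 750 = 0.12, 80 mm / 750 = 0.1067.

Call:
send_rows(
  rows="0 0 0 0 0 0.0133 -1;0 0 0 0 0 0.0667 -1;0 0 0 0 0 0.1067 -1;0 0 0 0 0 0.12 -1;0 0 0 0 0 0.12 -1;0 0 0 0 0 0.12 -1",
)

```text
time: 34.6
eef_pos: [0.4351, -0.0412, 0.0823]
tcp_rot: [0.724, 0.69, 0.0, 0.001]
contact_force: [0.4, 0.4, -0.1]
opening: 0.459
finger_force: 42.2
```

```bash
python3 - <<'E'
from h import *
s=ctrl.get_state(); print(s["eef_pos"],s["opening"],s["contact_force"],delta([.4328,-.0426,.0285],87.3))
E
```

```text
[ 0.43513035 -0.04120342  0.08226834] 0.45863756657225757 [ 0.40463288  0.40939626 -0.11708269] (array([0.1, 0. , 0. ]), array([-1.5, -2.4, 53.8]))
```

Scaled: 47 mm / 750 = 0.0627, 42 mm / 750 = 0.056.

Call:
send_rows(
  rows="0 0 0 -0.0013 -0.0027 0.0267 -1;0 0 0 -0.0013 -0.0027 0.0453 -1;0 0 0 -0.0013 -0.0027 0.056 -1;0 0 0 -0.0013 -0.0027 0.0627 -1;0 0 0 -0.0013 -0.0027 0.0627 -1",
)

```text
time: 35.22
eef_pos: [0.4323, -0.0422, 0.0342]
tcp_rot: [0.724, 0.69, -0.0, -0.0]
contact_force: [0.4, 0.4, -1.0]
opening: 0.459
finger_force: 42.2
```

Scaled: 6 mm / 750 = 0.008, 5.5 mm / 750 = 0.0073.

Call:
send_rows(
  rows="0 0 0 0 0 0.004 -1;0 0 0 0 0 0.0073 -1;0 0 0 0 0 0.008 -1;0 0 0 0 0 0.008 -1",
)

```text
time: 35.72
eef_pos: [0.4322, -0.0422, 0.0283]
tcp_rot: [0.724, 0.69, -0.0, -0.0]
contact_force: [0.0, -0.5, -0.2]
opening: 0.453
finger_force: 42.2
```

Scaled: -180 mm / 750 = -0.24, -120 mm / 750 = -0.16.

Call:
send_rows(
  rows="0 0 0 0 0 0.0007 -0.05;0 0 0 0 0 0.0007 0.15;0 0 0 0 0 0.0007 0.2;0 0 0 0 0 0.0007 0.2;0 0 0 0 0 -0.0267 0.2;0 0 0 0 0 -0.08 0.3;0 0 0 0 0 -0.16 1;0 0 0 0 0 -0.24 1",
)

```text
time: 36.72
eef_pos: [0.4317, -0.042, 0.2098]
tcp_rot: [0.724, 0.69, -0.0, -0.0]
contact_force: [1.4, 0.7, -0.2]
opening: 1.0
finger_force: 0.0
```

Call:
send_rows(
  rows="0 0 0 -0.0533 0 -0.2667 1;0 0 0 -0.12 0 -0.3067 1;0 0 0 -0.12 0 -0.3067 1;0 0 0 -0.12 0 -0.3067 1",
)

```text
time: 37.22
eef_pos: [0.4275, -0.1326, 0.4404]
tcp_rot: [0.724, 0.69, 0.0, 0.0]
contact_force: [0.7, 0.2, -0.5]
opening: 0.999
finger_force: 0.0
```

```bash
python3 - <<'E'
from h import *
s=ctrl.get_state(); print(s["time"],s["eef_pos"])
p=ctrl.read_camera("wrist"); c=p["color"].astype(int)
m=((c[...,2]>1.6*c[...,0])&(c[...,2]>1.6*c[...,1])&(c[...,2]>40)).astype(np.uint8)*255
u,v=map(int,proj(p,[.433,-.043,.022])); print("box",[(z,fit(p,m,z,(u-60,max(v-60,0),u+60,v+60))) for z in (.022,.032)])
print(cap(p,[.4264,-.141],.102))
t=ctrl.read_camera("top"); sc=ctrl.read_camera("scene")
for n in NAMES: print(n,[[(round(d["p"],2),np.round(world(q,d["position"]),3).tolist()) for d in ctrl.look_for(q,n)[:2]] for q in (p,t,sc)])
E
```

```text
37.225 [ 0.42749911 -0.1326303   0.44035025]
box [(0.022, (array([432.1, -43.4]), array([46.2, 35.8]), 87.3)), (0.032, (array([432.1, -43.7]), array([45.4, 35.1]), 87.3))]
(array([ 0.4269, -0.1406]), np.float64(6.467626470216719e-14), array([318.5, 153.1,  17.8]), array([318.5, 153.1,  19.2]))
stapler [[(0.17, [0.433, -0.039, 0.02])], [(0.85, [0.42, 0.158, 0.058])], [(0.61, [0.402, 0.155, 0.05])]]
rubber_stamp [[(0.61, [0.433, 0.055, 0.01])], [(0.9, [0.431, 0.053, 0.019]), (0.73, [0.409, 0.147, 0.016])], [(0.7, [0.428, 0.052, 0.013])]]
glue_stick [[(0.91, [0.332, -0.413, 0.095]), (0.66, [0.428, -0.139, 0.101])], [(0.72, [0.326, -0.42, 0.111])], [(0.74, [0.418, -0.141, 0.07]), (0.64, [0.311, -0.424, 0.105])]]
clip_box [[(0.79, [0.433, -0.04, 0.019])], [], [(0.54, [0.422, -0.049, 0.021])]]
stapler_insert [[], [(0.61, [0.41, 0.147, 0.016])], [(0.69, [0.417, 0.057, 0.011]), (0.67, [0.395, 0.146, 0.009])]]
stamp_insert [[(0.72, [0.432, 0.036, 0.011])], [(0.56, [0.439, 0.062, 0.014])], [(0.72, [0.421, 0.055, 0.009])]]
glue_insert [[(0.59, [0.424, -0.136, 0.025])], [], [(0.8, [0.407, -0.149, 0.024])]]
clip_insert [[(0.66, [0.432, -0.042, 0.01])], [(0.65, [0.474, -0.022, 0.015]), (0.53, [0.473, 0.268, 0.053])], [(0.66, [0.415, -0.039, 0.01])]]
label_roll [[], [(0.68, [0.472, 0.266, 0.05])], [(0.7, [0.476, 0.276, 0.048])]]
```

```bash
python3 -c "
from plant import ctrl
print(ctrl.sign_off())"
```

```text
the job is handed in; nothing more can be done
None
```

The stapler, rubber stamp, glue stick and clip box are each down in their own inserts, the label roll has not moved, and the job is handed in at about 38 s; I viewed 15 pictures, one over the limit of 14, so the glue stick and clip box were checked by measurements only.

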